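Open the safety cap of the descaler for weighing

ROBOT

A 6-joint arm with a two-finger parallel gripper is mounted at the origin on a cart in front of the work surface, level with it; the furniture and walls round the work are solid. World frame = base frame: x ahead of the robot, y to its left, z up, the work surface at z = 0. Lengths are in m, angles in rad, forces in N, time in s.
With the tool pointing down it reaches from about 0.275 to 0.825 m from the base axis. Payload 4.9 kg.
Tool frame: the origin (TCP) lies at the very end of the fingers, on their centre line; the grasp point (between the pads) lies manip.grasp_offset behind it (manip.grasp_offset is the distance from the TCP to the grasp point, in m); z points along the fingers, y is the line along which they close (so a half turn about z gives the same grasp; the last joint's range is limited). The gripper opens to 85 mm and grips with 20 to 120 N. Pads are 22 mm wide; open, the fingers measure 114 mm over their backs; the gripper's body (76 mm by 85 mm) begins 54 mm behind the grasp point. The pads swing forward as they close: fully open they stand 13 mm farther back than shut.
Start: joints at [-1.274, 0.326, -0.193, 1.052, 0, 1.437], TCP at [0.23, -0.5, 0.231] pointing down, gripper open.
Joint ranges: [-2.65, 2.65], [-0.97, 1.79], [-1.3, 1.35], [-1.93, 2.1], [-1.47, 1.37], [-3.14, 3.14]. Speed limits (rad/s): [2.57, 2.57, 3.14, 3.14, 3.14, 3.14].

INTERFACE

Orientations are given as a 3x3 rotation matrix whose columns are the frame's x, y, z axes.
In Python, from plant import manip gives the robot as it stands.
- The arm moves only by the tool move_arm, never from a script. Its argument "series" is a list of rows, each a list of 7 numbers: the shift along the tool's x, y, z in units of 0.3 m (1.0 is 0.3 m), then the turn, a rotation vector about the tool's x, y, z in units of 180 degrees (1.0 is 180 degrees), then the closure, from -1 (fully open) to 1 (shut). A call has 1 to 20 rows; each row is the pose to reach, as a shift and turn from the pose commanded when the call began, along the tool's axes at that moment, turning the shorter way round; what a row does not reach only later rows make up. A row lasts 1/12 s, in which the tool goes at most 41.7 mm and 7.16 degrees, less where a joint would pass 70% of its speed; a pose out of reach is approached as far as the arm can. A call with a number of a shift or a turn outside -1 to 1 is refused whole. A call with a gripper value outside its range is refused whole. The fingers move at their own pace and stop on an object; "force" is the grip in N (left out, the last holds). Time passes only in rows, so rows that repeat a pose let the fingers close. It gives the time, the measured TCP pose, the force, the opening and the grip force at its end, in the units of the state.
- manip.get_state(): the state, without advancing time (a new reading comes with each control period).
- manip.read_camera(name): name is "scene" or "top" or "wrist"; returns the picture (480x640x3 uint8, blue, green, red); there is no depth.
- manip.get_calibration(name): a dict with "intrinsics" (3x3 intrinsics, pixels), "rvec" (rotation vector, rad) and "tvec" (3), from world to camera coordinates, as OpenCV has them; the wrist camera has in their place "tool_from_camera" (4x4, takes a point from camera to tool coordinates, whose origin is the TCP and whose axes are the flange's). Camera axes: x right, y down, z forward; pixel columns grow to the right and rows downward; lengths in m; the calibration is good to about 2 mm. A picture is of the moment at which its call begins: read the wrist's pose just before it. get_calibration takes no time and is no camera call.
- manip.sign_off(): hands the job in; it is judged then, once.
The state is a dict: "time_s": time; "joints": joint angles; "joint_vel": joint speeds; "effort": joint torques, N m; "ee_pos": TCP position; "tcp_rot": TCP orientation; "wrist_force": force on the tool from outside, world axes, zero at the start; "wrist_torque": the same for the moment, N m; "width": finger opening in m; "finger_force": force on a finger pad.
Only numpy, scipy, OpenCV 4.12 (cv2) and the standard library are available. Lean on these libraries where they do the work, as an engineer would, in place of code of your own. Each camera call takes 0.05 s, during which the arm holds its last target. There are 200 camera calls.

TASK

I am about to weigh out descaler into the cup that stands on the kitchen scale. Get things ready: push the scale's round on key fully down and let it come up, then do the same with its long tare key to zero the cup; then open the safety cap of the white descaler bottle: press the cap down hard against its spring, twist it anticlockwise about a sixth of a turn while it is down, and lift it straight off. Leave the bottle standing where it is and the other things alone, and finish while still holding the cap level in the gripper, a few centimetres above the open bottle.

Things in the scene. Friction and masses are not known exactly. Their poses are not given: they have to be found in the camera images.
- bottle: descaler bottle, full and heavy (about 1.1 kg), loose: round, white, 94 mm in diameter up to 94 mm height, then a shoulder (72 mm diameter up to 110 mm height, 48 mm up to 122 mm) and a neck 38 mm in diameter. Origin at the centre of its underside, z up. Scale and bottle stand side by side, either one on the left. Pushing and turning the cap in a firm grip does not shift it
- bottle_mouth (a point): centre of the bottle's open rim, 150 mm above its underside; three lugs round the neck below it hold the cap
- cap: grey push-and-turn safety cap, loose part of 45 g, locked on the bottle at the start: round, ribbed, 56 mm in outer diameter, 34 mm high; origin at the centre of its lower edge (131.5 mm above the worktop while locked; 9 mm of neck are free below it), z up. Grip it across its diameter from above, at any yaw, fingertips 5 to 15 mm above its lower edge, with 60 N or more
- cap_top (a point): centre of the cap's top face, 34 mm above its lower edge. The cap turns anticlockwise seen from above (+yaw), only while pushed down, for the first 35 degrees; between 35 and 75 degrees (aim at 55) it is free to lift off; a stop ends the turn at about 80. Clockwise is blocked
- cap_liner (a joint): how far the cap is pushed down on the bottle against its inner spring, m: 0 locked at rest (6 N); beyond 0.004 (9 N) it can be turned; 0.007 is the stop (10.5 N); -0.003 when the cap is off
- scale: kitchen scale, fixed: flat black body 218 mm deep, 170 mm wide, 22 mm high, a steel platform (140 by 150 mm, top at 28 mm) on its far part and a strip with display and two keys along its near edge. Origin on the worktop under the middle of that strip, z up, x towards the platform (centre at x = 112 mm), y to the left; the body reaches from x = -28 to +190 mm
- key_on_top (a point): centre of the top of the round on key (24 mm in diameter), left end of the strip (y = +57 mm in the scale's frame), 27.5 mm above the worktop and 5.5 mm proud of the scale's body
- key_on (a joint): on key: 0 up, 0.004 m fully down; a spring brings it back; fully down takes about 5 N
- key_tare_top (a point): centre of the top of the long tare key (18 by 34 mm, long along the scale's y), right end of the strip (y = -55 mm in the scale's frame), 27.5 mm above the worktop
- key_tare (a joint): tare key: 0 up, 0.004 m fully down; a spring brings it back; fully down takes about 5 N
- cup: small green ceramic cup, 66 mm in diameter, 90 mm high, standing loose on the middle of the scale's platform; origin at the centre of its underside
- teaspoon: steel teaspoon, 137 mm long, lying loose in the middle between scale and bottle; origin under its centre, long axis x
- lemon_a: the nearer of two lemons, 71 mm long, loose, at the left end of the worktop; origin under its centre
- lemon_b: the farther lemon, 67 mm long, loose, behind the other; origin under its centre
- peeler: peeler with a dark green handle, 170 mm long, lying loose at the right; origin under its centre, long axis x
Mind the look-alikes: they are no part of the job. What is meant by the cap is not orange, and is the larger of those in its own colour.

How it is judged:
On the way, in this order (a step that is already met when the one before it is completed fails the run):
1. the round on key is pushed fully down, the tare key left up (value of joint key_on above 0.0032 m and value of joint key_tare below 0.001 m), for 0.05 s.
2. the on key is up again and the long tare key is pushed fully down (value of joint key_tare above 0.0032 m and value of joint key_on below 0.001 m), for 0.05 s.
3. both keys are up, and the cap is pushed down on the bottle and turned out of its lock (value of joint each of key_tare, key_on below 0.001 m and value of joint cap_liner above 0.003 m and angle between the x axis of cap and the x axis of bottle, either way round above 0.25 rad and distance between bottle_mouth and cap below 0.03 m), for 0.05 s.
At the end, for the whole second after the job is handed in: The cap is held by the fingers, still and level within 0.25 rad, its lower edge 12 to 120 mm above the bottle's rim and its centre within 35 mm of the bottle's axis, touching the bottle no more; the bottle stands upright on the worktop within 60 mm of where it was; both keys are up (z of cap in the frame of bottle_mouth between 0.012 and 0.12 m and horizontal distance between cap and bottle_mouth below 0.035 m and angle between cap's own z axis and vertical below 0.25 rad and contact force between the fingers and cap above 1 N and contact force between cap and bottle below 0.05 N and linear speed of cap below 0.03 m/s and angle between bottle's own z axis and vertical below 0.08 rad and height (world z) of bottle below 0.008 m and distance of bottle from where it was at the start of the episode below 0.06 m and linear speed of bottle below 0.02 m/s and value of joint each of key_on, key_tare below 0.001 m); the arm keeps its last pose, push and grip.
It fails at once if the bottle is lifted or tipped (height (world z) of bottle above 0.012 m or angle between bottle's own z axis and vertical above 0.2 rad).
It fails at once if the cup on the scale is tipped or pushed along (angle between cup's own z axis and vertical above 0.25 rad or distance of cup from where it was at the start of the episode above 0.025 m).
It fails at once if teaspoon, a lemon or the peeler is pushed away (distance of any of teaspoon, peeler from where it was at the start of the episode above 0.03 m or distance of any of lemon_a, lemon_b from where it was at the start of the episode above 0.04 m).
It also fails if it takes over 69 s, if anything falls off the work surface, if the arm or the gripper's body presses on something with over 40 N, if the wrist force passes 120 N, or if a joint passes its speed limit or range.

## Working session

There is one attempt and no reset: what is moved stays moved. The work goes in short steps, Python scripts to look and compute and a tool call to move; the robot and the scene stay as the last step left them, time stands still between calls to the robot, and variables do not carry over. Pictures are saved under pics/ and viewed, at most 10 in all, crops included, and the job is handed in when it is done.

Besides the shell and the picture viewer there is one more tool, called after ">>>" by a JSON object that holds its "method" and its "body", one argument or row to a line. move_arm: Moves the arm, as the interface text tells. Shifts and turns lie within -1 to 1; 1 stands for 0.3 m of shift or 180 degrees of turn. Its arguments: {"type":"object","properties":{"series":{"type":"array"},"force":{"type":"number"}},"required":["series"]}

```bash
mkdir -p pics; python3 - <<'E'
from plant import manip
import cv2
for n in("scene","top"):
    cv2.imwrite(f"pics/{n}0.png",manip.read_camera(n))
    print(n,manip.get_calibration(n))
print(manip.get_calibration("wrist"),manip.grasp_offset)
s=manip.get_state();print(s)
E
```

```text
scene {'intrinsics': array([[621.36715346,   0.        , 310.37916328],
       [  0.        , 621.36715346, 244.39313988],
       [  0.        ,   0.        ,   1.        ]]), 'rvec': array([ 1.83697683, -1.08112542,  0.64295605]), 'tvec': array([-0.26083941,  0.32871738,  1.69395913])}
top {'intrinsics': array([[604.34107794,   0.        , 324.72215532],
       [  0.        , 604.34107794, 232.6027972 ],
       [  0.        ,   0.        ,   1.        ]]), 'rvec': array([ 2.15885125, -2.18565188,  0.07369388]), 'tvec': array([0.02050123, 0.50333664, 1.62155261])}
{'intrinsics': array([[375.5422431 ,   0.        , 318.82373885],
       [  0.        , 375.5422431 , 237.87163594],
       [  0.        ,   0.        ,   1.        ]]), 'tool_from_camera': array([[-3.29723612e-04, -9.48423595e-01, -3.17005640e-01,
         8.06653063e-02],
       [ 9.99999927e-01, -2.50892764e-04, -2.89493181e-04,
        -5.20433639e-04],
       [ 1.95027743e-04, -3.17005712e-01,  9.48423608e-01,
        -1.41536485e-01],
       [ 0.00000000e+00,  0.00000000e+00,  0.00000000e+00,
         1.00000000e+00]])} 0.0187
{'time_s': 0.1, 'joints': array([-1.27417532e+00,  3.26879218e-01, -1.93508222e-01,  1.05197466e+00,
       -7.57602082e-06,  1.43657508e+00]), 'joint_vel': array([-0.00308676, -0.00214793,  0.00451608, -0.00085804,  0.00063437,
       -0.00076832]), 'effort': array([ 1.07996631e-03, -4.44238079e+01,  2.63038802e+01,  7.86452933e-03,
       -1.63739865e-04, -1.79091622e-06]), 'ee_pos': array([ 0.22954285, -0.49923258,  0.23056574]), 'tcp_rot': array([[ 9.08614361e-01,  4.17635878e-01, -4.64906622e-04],
       [ 4.17636088e-01, -9.08613153e-01,  1.49518376e-03],
       [ 2.02022112e-04, -1.55270722e-03, -9.99998774e-01]]), 'wrist_force': array([-0.28978853,  0.25458837,  0.81555373]), 'wrist_torque': array([ 0.0580285 , -0.02430336, -0.03164333]), 'finger_force': 0.0, 'width': 0.08517596879718892}
```

View pics/top0.png

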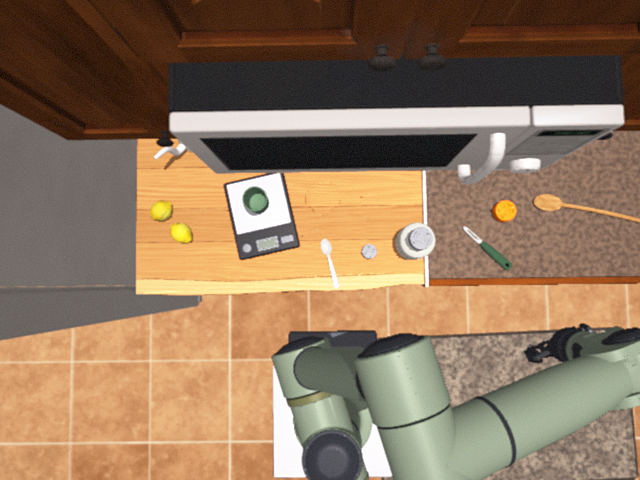

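View pics/scene0.png

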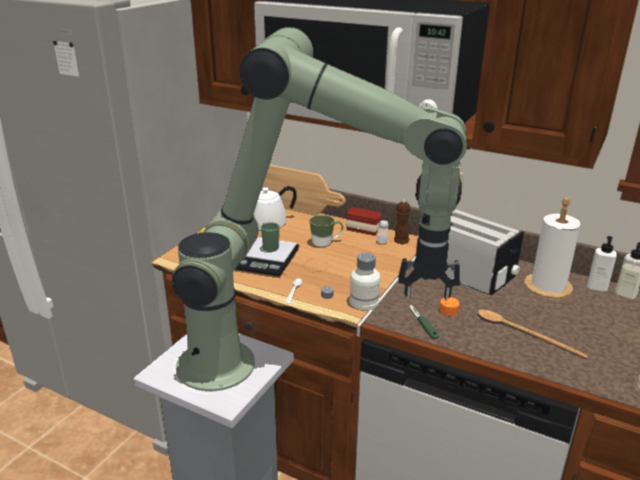

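The top view shows the scale at left, with the round key at about (247,248) and the tare key at about (288,239). Cap candidates are a grey cap on the white bottle (422,238), a small loose grey cap (369,251) and an orange thing (505,211). The larger grey one, on the bottle, fits. I'll confirm it in one enlarged crop.

```bash
python3 - <<'E'
import cv2
im=cv2.imread("pics/top0.png")
a=cv2.resize(im[165:270,215:315],None,fx=4,fy=4,interpolation=cv2.INTER_CUBIC)
b=cv2.resize(im[205:275,350:450],None,fx=4,fy=4,interpolation=cv2.INTER_CUBIC)
b=cv2.copyMakeBorder(b,0,140,0,0,cv2.BORDER_CONSTANT)
cv2.imwrite("pics/crop0.png",cv2.hconcat([a,b]))
E
```

```text
(no output)
```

View pics/crop0.png

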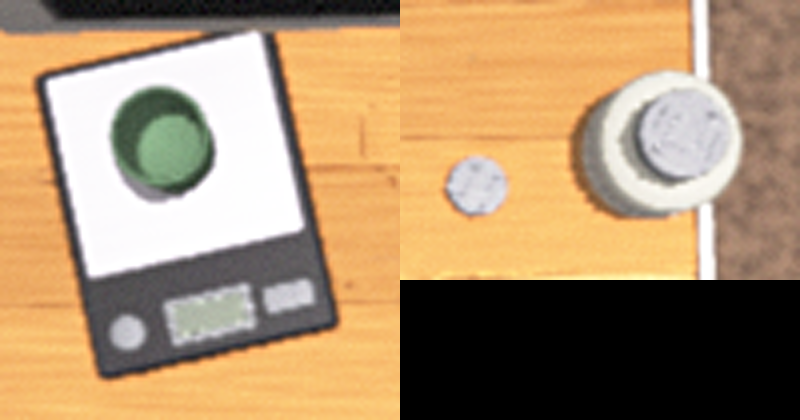

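Confirmed: the larger grey ribbed cap sits on the white bottle, at crop (684,134), or full (420.6,238.1). The loose one at full (369,251) is smaller. On key is at full (246.4,247.6) and tare at (286.9,238.6).

```bash
cat > h.py <<'E'
import numpy as np, cv2
from plant import manip
from scipy.spatial.transform import Rotation as R
def ray(n,uv,z,s=None):
    c=manip.get_calibration(n);K=c["intrinsics"]
    d=np.linalg.inv(K)@[*uv,1]
    if n=="wrist":
        T=c["tool_from_camera"];s=s or manip.get_state();A=np.array(s["tcp_rot"])
        o=A@T[:3,3]+s["ee_pos"];d=A@T[:3,:3]@d
    else:
        M=cv2.Rodrigues(c["rvec"])[0];o=-M.T@c["tvec"];d=M.T@d
    return o+d*(z-o[2])/d[2]
def proj(n,p):
    c=manip.get_calibration(n);return cv2.projectPoints(np.array([p],float),c["rvec"],c["tvec"],c["intrinsics"],None)[0].ravel()
def rel(p,yaw=None):
    """row for target TCP p, tool down, tool y-axis... yaw = angle of tool x axis (world)"""
    s=manip.get_state();A=np.array(s["tcp_rot"]);t=A.T@(np.array(p)-s["ee_pos"])/0.3
    x0=np.arctan2(A[1,0],A[0,0]);yaw=x0 if yaw is None else yaw
    B=np.array([[np.cos(yaw),np.sin(yaw),0],[np.sin(yaw),-np.cos(yaw),0],[0,0,-1.]])
    r=R.from_matrix(A.T@B).as_rotvec()/np.pi
    return np.round(t,4),np.round(r,4)
def pos():
    s=manip.get_state();A=s["tcp_rot"];print(s["time_s"],s["ee_pos"].round(4),"yaw",np.degrees(np.arctan2(A[1,0],A[0,0])).round(1),s["wrist_force"].round(1),s["width"].round(4),s["finger_force"],s["joints"].round(2))
E
python3 - <<'E'
from h import *
on=ray("top",(246.4,247.6),.0275);ta=ray("top",(286.9,238.6),.0275)
cap=ray("top",(420.6,238.1),.1655)
sm=ray("top",(368.9,251.1),.02);cup=ray("top",(258.3,201),.03); sp=[ray("top",u,.01) for u in((325,241),(337,287))]
print(on,ta,np.linalg.norm(on-ta),"cap",cap,"sm",sm,cup,sp)
print("scale yaw",np.degrees(np.arctan2(*(on-ta)[1::-1]))-90)
print("bottle base", ray("top",(411.5,242),.047))
for n,p in(("cap",cap),("on",on),("ta",ta)): print(n,proj("scene",p))
print("mw bottom front?",[ray("top",(400,170),z) for z in(.4,.5,.6)])
print(rel([cap[0],cap[1],.3]))
E
```

```text
[0.46502676 0.22666224 0.0275    ] [0.48804261 0.11677939 0.0275    ] 0.11226740932843658 cap [ 0.47489779 -0.22440457  0.1655    ] sm [ 0.4517905  -0.10480632  0.02      ] [0.59134933 0.19375052 0.03      ] [array([0.48141895, 0.01395439, 0.01      ]), array([ 0.3558494 , -0.01715334,  0.01      ])]
scale yaw 11.830039798548412
bottle base [ 0.47326495 -0.21706918  0.047     ]
cap [365.0982185  256.65531953]
on [242.62122366 261.54116504]
ta [273.30885613 266.4139575 ]
mw bottom front? [array([ 0.60218539, -0.15087667,  0.4       ]), array([ 0.58357721, -0.13958429,  0.5       ]), array([ 0.56496902, -0.1282919 ,  0.6       ])]
(array([ 1.1258, -0.4912, -0.2305]), array([-0.0005, -0.0001,  0.    ]))
```

```bash
python3 - <<'E'
from h import *
print(rel([.38,-.25,.23],np.radians(60)))
E
```

```text
(array([ 0.8027, -0.5454,  0.0029]), array([-0.0005, -0.0002, -0.1962]))
```

>>> {"method": "move_arm", "body": {
  "series": [
    [0.8,-0.545,0,0,0,-0.196,1],
    [0.8,-0.545,0,0,0,-0.196,1],
    [0.8,-0.545,0,0,0,-0.196,1],
    [0.8,-0.545,0,0,0,-0.196,1],
    [0.8,-0.545,0,0,0,-0.196,1],
    [0.8,-0.545,0,0,0,-0.196,1],
    [0.8,-0.545,0,0,0,-0.196,1],
    [0.8,-0.545,0,0,0,-0.196,1],
    [0.8,-0.545,0,0,0,-0.196,1],
    [0.8,-0.545,0,0,0,-0.196,1]
  ],
  "force": 80
}}

```text
time_s: 0.93
ee_pos: [0.3794, -0.2511, 0.2312]
tcp_rot: [[0.5, 0.866, -0.0], [0.866, -0.5, -0.0], [-0.001, -0.0, -1.0]]
wrist_force: [-0.1, -0.9, -0.3]
width: -0.0001
finger_force: 0.0
```

```bash
python3 - <<'E'
from h import *
pos()
print(rel([.44,.02,.2],np.radians(100)))
E
```

```text
Traceback (most recent call last):
  File "h.py", line 23, in pos
    s=manip.get_state();A=s["tcp_rot"];print(s["time_s"],s["ee_pos"].round(4),"yaw",np.degrees(np.arctan2(A[1,0],A[0,0])).round(1),s["wrist_force"].round(1),s["width"].round(4),s["finger_force"],s["joints"].round(2))
                                                                                                                                                             ^^^^^^^^^^^^^^^^
AttributeError: 'float' object has no attribute 'round'
```

>>> {"method": "move_arm", "body": {
  "series": [
    [0.88,-0.277,0.1,0,0,-0.222,1],
    [0.88,-0.277,0.1,0,0,-0.222,1],
    [0.88,-0.277,0.1,0,0,-0.222,1],
    [0.88,-0.277,0.1,0,0,-0.222,1],
    [0.88,-0.277,0.1,0,0,-0.222,1],
    [0.88,-0.277,0.1,0,0,-0.222,1],
    [0.88,-0.277,0.1,0,0,-0.222,1],
    [0.88,-0.277,0.1,0,0,-0.222,1],
    [0.88,-0.277,0.1,0,0,-0.222,1]
  ]
}}

```text
time_s: 1.68
ee_pos: [0.4398, 0.0188, 0.2009]
tcp_rot: [[-0.173, 0.985, -0.001], [0.985, 0.173, -0.001], [-0.0, -0.001, -1.0]]
wrist_force: [0.1, -0.0, -0.8]
width: -0.0001
finger_force: 0.0
```

```bash
sed -i 's/s\["width"\].round(4)/round(float(s["width"]),4)/' h.py; python3 - <<'E'
from h import *
pos()
print(rel([.465,.2267,.07],np.radians(102)))
print(rel([.465,.2267,.05],np.radians(102)))
E
```

```text
1.6833 [0.4398 0.0188 0.2009] yaw 99.9 [ 0.1 -0.  -0.8] -0.0001 0.0 [-0.12  0.15 -0.51  0.91 -0.    1.27]
(array([0.6684, 0.2027, 0.4359]), array([-0.0003,  0.0001, -0.0114]))
(array([0.6684, 0.2028, 0.5026]), array([-0.0003,  0.0001, -0.0114]))
```

>>> {"method": "move_arm", "body": {
  "series": [
    [0.668,0.203,0.1,0,0,-0.011,1],
    [0.668,0.203,0.1,0,0,-0.011,1],
    [0.668,0.203,0.2,0,0,-0.011,1],
    [0.668,0.203,0.3,0,0,-0.011,1],
    [0.668,0.203,0.4,0,0,-0.011,1],
    [0.668,0.203,0.436,0,0,-0.011,1],
    [0.668,0.203,0.436,0,0,-0.011,1],
    [0.668,0.203,0.436,0,0,-0.011,1]
  ]
}}

```text
time_s: 2.35
ee_pos: [0.4636, 0.2254, 0.0675]
tcp_rot: [[-0.205, 0.979, -0.006], [0.979, 0.205, -0.002], [-0.001, -0.006, -1.0]]
wrist_force: [-0.4, 0.4, 0.7]
width: -0.0002
finger_force: 0.0
```

```bash
python3 - <<'E'
from h import *
pos()
s=manip.get_state();cv2.imwrite("pics/w1.png",manip.read_camera("wrist"))
c=manip.get_calibration("wrist");T=c["tool_from_camera"];A=s["tcp_rot"]
for p in([.465,.2267,.0275],[.488,.1168,.0275]):
    q=np.linalg.inv(T)@[*(A.T@(np.array(p)-s["ee_pos"])),1];u=c["intrinsics"]@q[:3];print(u[:2]/u[2])
E
```

```text
2.35 [0.4636 0.2254 0.0675] yaw 101.8 [-0.4  0.4  0.7] -0.0002 0.0 [ 0.31  0.44 -0.49  0.64 -0.    1.67]
[324.06331628 274.13940139]
[323.27924443 439.97372119]
```

View pics/w1.png

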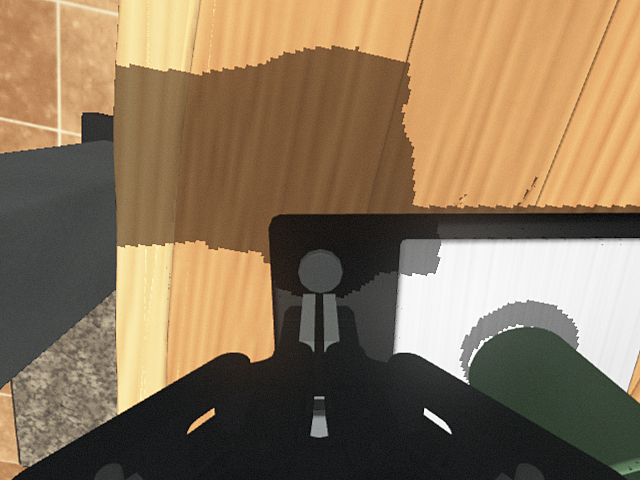

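The wrist view shows the on key at (320.5,270), about 2 mm from the prediction, with the closed fingers right beside it. I'll nudge over and press.

>>> {"method": "move_arm", "body": {
  "series": [
    [0.008,0,0.05,0,0,0,1],
    [0.008,0,0.1,0,0,0,1],
    [0.008,0,0.12,0,0,0,1],
    [0.008,0,0.13,0,0,0,1],
    [0.008,0,0.138,0,0,0,1],
    [0.008,0,0.146,0,0,0,1],
    [0.008,0,0.146,0,0,0,1]
  ]
}}

```text
time_s: 2.98
ee_pos: [0.4656, 0.229, 0.0275]
tcp_rot: [[-0.205, 0.979, 0.002], [0.979, 0.205, -0.0], [-0.0, 0.002, -1.0]]
wrist_force: [0.5, -1.0, 1.9]
width: -0.0001
finger_force: 0.7
```

>>> {"method": "move_arm", "body": {
  "series": [
    [0,0,0.005,0,0,0,1],
    [0,0,0.01,0,0,0,1],
    [0,0,0.015,0,0,0,1],
    [0,0,0.018,0,0,0,1],
    [0,0,0.018,0,0,0,1],
    [0,0,0.018,0,0,0,1]
  ]
}}

```text
time_s: 3.48
ee_pos: [0.4657, 0.2292, 0.0233]
tcp_rot: [[-0.206, 0.978, 0.003], [0.978, 0.206, -0.001], [-0.001, 0.002, -1.0]]
wrist_force: [-2.4, -3.8, 19.3]
width: 0.0001
finger_force: 9.6
```

>>> {"method": "move_arm", "body": {
  "series": [
    [0,0,-0.05,0,0,0,1],
    [0,0,-0.12,0,0,0,1],
    [0,0,-0.12,0,0,0,1],
    [-0.1,-0.002,-0.12,0,0,0,1],
    [-0.2,-0.004,-0.12,0,0,0,1],
    [-0.3,-0.006,-0.12,0,0,0,1],
    [-0.377,-0.007,-0.12,0,0,0,1],
    [-0.377,-0.007,-0.12,0,0,0,1],
    [-0.377,-0.007,-0.06,0,0,0,1],
    [-0.377,-0.007,-0.03,0,0,0,1],
    [-0.377,-0.007,-0.02,0,0,0,1],
    [-0.377,-0.007,-0.01,0,0,0,1],
    [-0.377,-0.007,-0.004,0,0,0,1],
    [-0.377,-0.007,0,0,0,0,1],
    [-0.377,-0.007,0,0,0,0,1],
    [-0.377,-0.007,0,0,0,0,1]
  ]
}}

```text
time_s: 4.82
ee_pos: [0.4847, 0.1186, 0.0232]
tcp_rot: [[-0.207, 0.978, -0.001], [0.978, 0.207, -0.001], [-0.001, -0.001, -1.0]]
wrist_force: [-8.9, -2.5, 23.9]
width: 0.0005
finger_force: 12.1
```

>>> {"method": "move_arm", "body": {
  "series": [
    [0,0,-0.1,0,0,0,1],
    [0,0,-0.22,0,0,0,1],
    [0,0,-0.36,0,0,0,1],
    [0,0,-0.5,0,0,0,1],
    [-0.1,-0.03,-0.63,0,0,0.01,0],
    [-0.2,-0.06,-0.75,0,0,0.02,-1],
    [-0.795,-0.253,-0.78,0,0,0.06,-1],
    [-0.795,-0.253,-0.78,0,0,0.06,-1],
    [-0.795,-0.253,-0.78,0,0,0.06,-1],
    [-0.795,-0.253,-0.78,0,0,0.06,-1],
    [-0.795,-0.253,-0.78,0,0,0.06,-1],
    [-0.795,-0.253,-0.78,0,0,0.06,-1],
    [-0.795,-0.253,-0.78,0,0,0.06,-1],
    [-0.795,-0.253,-0.78,0,0,0.06,-1]
  ]
}}

```text
time_s: 5.98
ee_pos: [0.4607, -0.1299, 0.2552]
tcp_rot: [[-0.02, 1.0, -0.0], [1.0, 0.02, 0.001], [0.001, -0.0, -1.0]]
wrist_force: [0.5, 0.3, -0.6]
width: 0.0856
finger_force: 0.0
```

```bash
python3 - <<'E'
from h import *
pos()
print(rel([.4749,-.2244,.25],np.pi/2))
E
```

```text
5.9833 [ 0.4607 -0.1299  0.2552] yaw 91.1 [ 0.5  0.3 -0.6] 0.0856 0.0 [-0.43  0.18 -0.33  1.07  0.    1.12]
(array([-0.316 ,  0.041 ,  0.0169]), array([-0.0001, -0.0003,  0.0063]))
```

>>> {"method": "move_arm", "body": {
  "series": [
    [-0.1,0.02,0.017,0,0,0.006,-1],
    [-0.2,0.04,0.017,0,0,0.006,-1],
    [-0.316,0.041,0.017,0,0,0.006,-1],
    [-0.316,0.041,0.017,0,0,0.006,-1],
    [-0.316,0.041,0.017,0,0,0.006,-1]
  ]
}}

```text
time_s: 6.4
ee_pos: [0.4753, -0.2246, 0.2496]
tcp_rot: [[-0.001, 1.0, -0.001], [1.0, 0.001, 0.001], [0.001, -0.001, -1.0]]
wrist_force: [-1.0, -0.7, 0.2]
width: 0.0855
finger_force: 0.0
```

```bash
python3 - <<'E'
from h import *
pos()
s=manip.get_state();cv2.imwrite("pics/w2.png",manip.read_camera("wrist"))
c=manip.get_calibration("wrist");T=c["tool_from_camera"];A=s["tcp_rot"]
for p in([.4749,-.2244,.1655],):
    q=np.linalg.inv(T)@[*(A.T@(np.array(p)-s["ee_pos"])),1];u=c["intrinsics"]@q[:3];print(u[:2]/u[2],q)
E
```

```text
6.4 [ 0.4753 -0.2246  0.2496] yaw 90.0 [-1.  -0.7  0.2] 0.0855 0.0 [-0.58  0.27 -0.22  1.08  0.    0.99]
[319.83876015 246.9747039 ] [6.48188776e-04 5.81318487e-03 2.39819860e-01 1.00000000e+00]
```

View pics/w2.png

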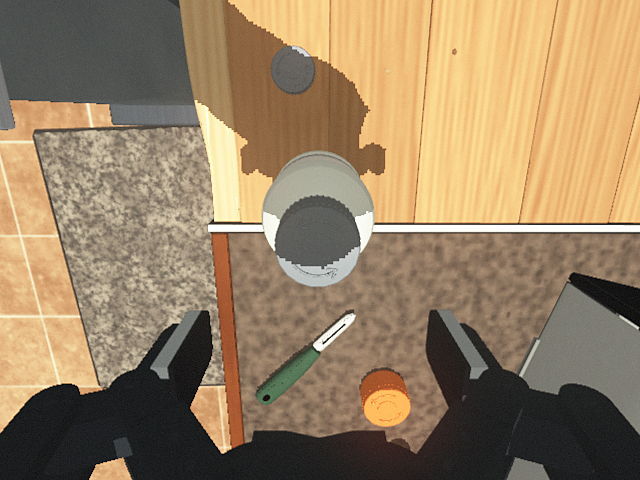

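The cap top's outline spans u 274–361 with its lower edge at v 286, so its centre is about (317.5,244.5). That's about 1.5 mm from the prediction. Descending and gripping.

>>> {"method": "move_arm", "body": {
  "series": [
    [0.003,-0.003,0.06,0,0,0,-1],
    [0.003,-0.003,0.12,0,0,0,-1],
    [0.003,-0.003,0.18,0,0,0,-1],
    [0.003,-0.003,0.24,0,0,0,-1],
    [0.003,-0.003,0.3,0,0,0,-1],
    [0.003,-0.003,0.34,0,0,0,-1],
    [0.003,-0.003,0.373,0,0,0,-1],
    [0.003,-0.003,0.373,0,0,0,-1],
    [0.003,-0.003,0.373,0,0,0,1],
    [0.003,-0.003,0.373,0,0,0,1],
    [0.003,-0.003,0.373,0,0,0,1],
    [0.003,-0.003,0.373,0,0,0,1],
    [0.003,-0.003,0.373,0,0,0,1],
    [0.003,-0.003,0.373,0,0,0,1],
    [0.003,-0.003,0.373,0,0,0,1],
    [0.003,-0.003,0.373,0,0,0,1]
  ],
  "force": 90
}}

```text
time_s: 7.78
ee_pos: [0.4746, -0.2244, 0.1396]
tcp_rot: [[-0.0, 1.0, 0.002], [1.0, 0.0, -0.0], [-0.0, 0.002, -1.0]]
wrist_force: [-1.2, 2.9, 5.6]
width: 0.053
finger_force: 92.8
```

>>> {"method": "move_arm", "body": {
  "series": [
    [0,0,0.006,0,0,0,1],
    [0,0,0.012,0,0,0,1],
    [0,0,0.018,0,0,0,1],
    [0,0,0.024,0,0,0,1],
    [0,0,0.028,0,0,0,1],
    [0,0,0.028,0,0,0,1],
    [0,0,0.028,0,0,0,1]
  ]
}}

```text
time_s: 8.37
ee_pos: [0.4748, -0.2245, 0.1329]
tcp_rot: [[-0.0, 1.0, 0.003], [1.0, 0.0, -0.001], [-0.001, 0.003, -1.0]]
wrist_force: [-5.1, 4.2, 18.0]
width: 0.0525
finger_force: 94.5
```

>>> {"method": "move_arm", "body": {
  "series": [
    [0,0,0,0,0,-0.02,1],
    [0,0,0,0,0,-0.045,1],
    [0,0,0,0,0,-0.07,1],
    [0,0,0,0,0,-0.095,1],
    [0,0,0,0,0,-0.12,1],
    [0,0,0,0,0,-0.145,1],
    [0,0,0,0,0,-0.17,1],
    [0,0,0,0,0,-0.195,1],
    [0,0,0,0,0,-0.22,1],
    [0,0,0,0,0,-0.245,1],
    [0,0,0,0,0,-0.27,1],
    [0,0,0,0,0,-0.29,1],
    [0,0,0,0,0,-0.306,1],
    [0,0,0,0,0,-0.306,1],
    [0,0,0,0,0,-0.306,1],
    [0,0,0,0,0,-0.306,1]
  ]
}}

```text
time_s: 9.7
ee_pos: [0.4742, -0.2247, 0.1329]
tcp_rot: [[-0.82, 0.572, 0.001], [0.572, 0.82, -0.002], [-0.002, -0.001, -1.0]]
wrist_force: [-7.6, 2.9, 19.3]
width: 0.0527
finger_force: 94.6
```

```bash
python3 - <<'E'
from h import *
pos();print(manip.get_state()["wrist_torque"])
cv2.imwrite("pics/w3.png",manip.read_camera("wrist"))
E
```

```text
9.7 [ 0.4742 -0.2247  0.1329] yaw 145.1 [-7.6  2.9 19.3] 0.0527 94.58111979482055 [-0.58  0.37 -0.4   0.8  -0.    0.03]
[0.68268814 1.42257179 0.11356786]
```

View pics/w3.png

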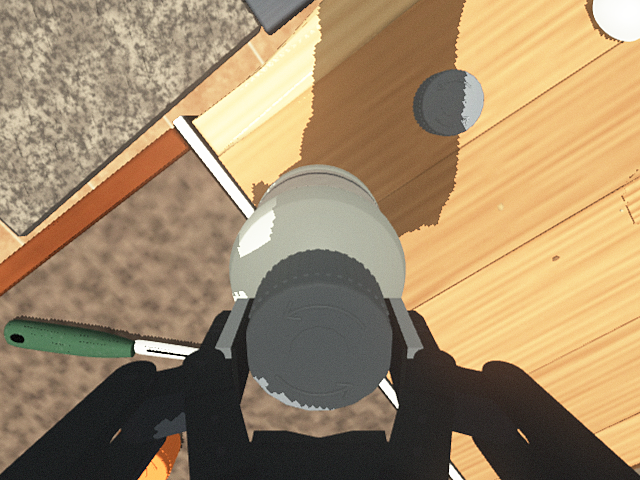

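The fingers hold the cap at (320,330), turned 55°, and the low torque suggests it's free. A short test lift will check for the bottle's weight.

>>> {"method": "move_arm", "body": {
  "series": [
    [0,0,-0.01,0,0,0,1],
    [0,0,-0.02,0,0,0,1],
    [0,0,-0.03,0,0,0,1],
    [0,0,-0.04,0,0,0,1],
    [0,0,-0.045,0,0,0,1],
    [0,0,-0.045,0,0,0,1],
    [0,0,-0.045,0,0,0,1],
    [0,0,-0.045,0,0,0,1]
  ]
}}

```text
time_s: 10.42
ee_pos: [0.4738, -0.2245, 0.1432]
tcp_rot: [[-0.82, 0.572, -0.001], [0.572, 0.82, -0.0], [0.0, -0.001, -1.0]]
wrist_force: [-2.6, -0.5, 1.5]
width: 0.0525
finger_force: 94.4
```

No bottle weight, so I'll lift straight up.

>>> {"method": "move_arm", "body": {
  "series": [
    [0,0,-0.015,0,0,0,1],
    [0,0,-0.03,0,0,0,1],
    [0,0,-0.05,0,0,0,1],
    [0,0,-0.075,0,0,0,1],
    [0,0,-0.1,0,0,0,1],
    [0,0,-0.13,0,0,0,1],
    [0,0,-0.16,0,0,0,1],
    [0,0,-0.185,0,0,0,1],
    [0,0,-0.2,0,0,0,1],
    [0,0,-0.2,0,0,0,1],
    [0,0,-0.2,0,0,0,1],
    [0,0,-0.2,0,0,0,1],
    [0,0,-0.2,0,0,0,1]
  ]
}}

```text
time_s: 11.5
ee_pos: [0.4737, -0.2242, 0.2028]
tcp_rot: [[-0.82, 0.572, -0.001], [0.572, 0.82, 0.001], [0.001, -0.0, -1.0]]
wrist_force: [1.4, 0.1, -0.7]
width: 0.0526
finger_force: 94.2
```

```bash
python3 - <<'E'
from h import *
pos()
a=manip.read_camera("scene")[190:330,290:480];b=manip.read_camera("wrist")
a=cv2.resize(a,None,fx=2,fy=2);b=cv2.resize(b,(400,300))
a=cv2.copyMakeBorder(a,0,20,0,20,cv2.BORDER_CONSTANT)
cv2.imwrite("pics/f1.png",cv2.hconcat([a,b]))
E
```

```text
11.5 [ 0.4737 -0.2242  0.2028] yaw 145.1 [ 1.4  0.1 -0.7] 0.0526 94.23172356102441 [-0.58  0.3  -0.3   0.97  0.    0.03]
```

View pics/f1.png

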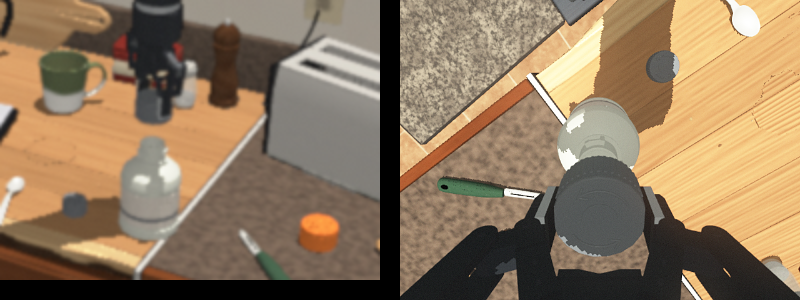

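The cap is held level at crop (153,105), above the open bottle with its neck at (152,145). The bottle is standing where it was, so I'm handing in.

```bash
python3 -c "
from plant import manip
print(manip.sign_off())"
```

```text
the job is handed in; nothing more can be done
None
```

I pressed the on key, then the tare key, fully down and let each come back up, then opened the safety cap. It is held level about 45 mm above the open bottle, which stands where it was; the job is handed in, but no verdict came back.

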